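# Show the tape operator the running order

## Task

Show the tape operator the running order: press the round call key on the small grey talkback box behind the magazine file fully down and let it up, then point at the cassette lying next to the countdown timer, then at the cassette lying next to the square note pad. Point from above, with the fingertips a few centimetres over the middle of the cassette, and keep still there for two seconds each time; finish still pointing at the second one. Touch none of the loose things, only the key, and do not point at the third cassette, the one next to the memory stick.

Things in the scene. Friction and masses are not known exactly. Their poses are not given: they have to be found in the camera images.
- call_key_top (a point): centre of the top face of the call key: round, 34 mm across, pressed straight down; its top is 55 mm above the worktop, 10 mm proud of its 50 mm collar. It sits on the right half of the fixed grey talkback box (85 x 125 x 33, speaker grille). Beware the fixed magazine file in front of the box (to 270 high) and the carton right of the cassettes (170 high)
- call_key (a joint): travel of the call key in m: 0 up, 0.006 fully down; a spring returns it, fully down takes about 4 N
- first_tape: compact audio cassette lying flat, 64 (x) x 100 (y) x 12 high; origin at the centre of its underside, on the worktop; the one with the countdown timer on its robot side, to be pointed at first
- second_tape: compact audio cassette lying flat, 64 (x) x 100 (y) x 12 high; origin at the centre of its underside, on the worktop; the one with the square note pad on its robot side, to be pointed at second
- third_tape: compact audio cassette lying flat, 64 (x) x 100 (y) x 12 high; origin at the centre of its underside, on the worktop; the one with the memory stick on its robot side, not to be pointed at
- cue_timer: countdown timer, cream box with display and three buttons, 60 x 70 x 25 high; origin at the centre of its underside; its centre lies about 80 mm from the middle of the first cassette
- note_pad: square block of notes, 76 x 76 x 14 high; origin at the centre of its underside; its centre lies about 85 mm from the middle of the second cassette
- usb_stick: memory stick with key ring, 95 x 27 x 14 high; origin at the centre of its underside; leave it alone
- labeller: hand-held label printer, 189 x 55 x 33 high; origin under its centre; leave it alone

How it is judged:
By the outcome, as a careful person would: the job done as asked, in the order asked, and still so for the second after the job is handed in, with the robot touching nothing.
It also fails if it takes over 50 s, if anything falls off the work surface, if the arm or the gripper's body presses on something with over 40 N, if the wrist force passes 120 N, or if a joint passes its speed limit or range.

## Robot

A 6-joint arm with a two-finger parallel gripper is mounted at the origin on the work surface; the furniture and walls round the work are solid. World frame = base frame: x ahead of the robot, y to its left, z up, the work surface at z = 0. Lengths are in mm, angles in rad, forces in N, time in s.
With the tool pointing down it reaches from about 400 to 925 mm from the base axis. Payload 12.5 kg.
Tool frame: the origin (TCP) lies midway between the tips of the shut fingers; the grasp point (between the pads) lies 19 mm behind it; z points along the fingers, y is the line along which they close (so a half turn about z gives the same grasp; the last joint's range is limited). The gripper opens to 95 mm and grips with 3 to 60 N. Pads are 20 mm wide; open, the fingers measure 119 mm over their backs; the gripper's body (75 mm by 180 mm) begins 59 mm behind the grasp point.
Start: joints at [-1.288, 0.491, 1.559, -0, 1.092, -0.106], TCP at [236.948, -578.362, 214.661] pointing down, gripper open.
Joint ranges: [-3.1, 3.1], [-0.84, 2.19], [0.05, 2.79], [-1.13, 4.28], [0.06, 2.93], [-2.69, 2.69]. Speed limits (rad/s): [2.22, 2.22, 2.79, 3.14, 3.14, 3.14].

## Interface

Orientations are given as [roll, pitch, yaw] about the fixed x, y, z axes, in that order (R = Rz(yaw) Ry(pitch) Rx(roll)).
In Python, from cell import readout, eyes, env gives the robot as it stands.
- The arm moves only by the tool move_arm, never from a script. Its argument "plan" is a list of rows, each a list of 3 entries, a list of its own where there are three numbers: the turn, a rotation vector about the tool's x, y, z in degrees, then the shift along the tool's x, y, z in m, then the gripper command: -1 is shut, 1 is fully open, values between are in proportion. In form: [[[ax, ay, az], [x, y, z], jaw], ...]. A call has 1 to 5 rows; each row is the pose to reach, as a shift and turn from the pose commanded when the call began, along the tool's axes at that moment; what a row does not reach only later rows make up. A row lasts 1/8 s, in which the tool goes at most 62.5 mm and 10.7 degrees, less where a joint would pass 70% of its speed; a pose out of reach is approached as far as the arm can. A call with a gripper value outside its range is refused whole. The fingers move at their own pace and stop on an object; the grip force is fixed at half the most. Time passes only in rows, so rows that repeat a pose let the fingers close. It gives the time, the measured TCP pose, the force, the opening and the grip force at its end, in the units of the state.
- readout.state(): the state, without advancing time (a new reading comes with each control period).
- eyes.read_camera(name): name is "side" or "top" or "wrist"; returns a dict with "img" (384x512x3 uint8, red, green, blue), "K" (3x3 intrinsics, pixels), "extrinsics" (4x4, takes a point from camera to world coordinates). Camera axes: x right, y up, looking along -z (the intrinsics and any distortion apply to the point x, -y, -z); pixel columns grow to the right and rows downward; lengths in mm; the calibration is good to about 2 mm. The wrist camera is an equidistant fisheye: a pixel r from the principal point sees the ray r / f radians off the axis. A picture is of the moment at which its call begins. There is no depth.
- env.job_done(): hands the job in; it is judged then, once.
Trained networks look in a picture, given as the dict that the camera call returned (one of the last four; its "shot" number tells which), for a name from the list of things; names that differ only in an ending like _2 or _b are one class to them, and where a whole thing is asked for, a point or a joint stands for the part that bears it (a point fixed in the world has none). Each returns a list of dicts, best first, with "score" (0 to 1); they miss things now and then, are a little off and sometimes report something else, mostly with a low value. They report only what shows in the picture. A call takes as long as a camera call.
- eyes.cut_out(picture, name): "mask" (384x512 bool, what is visible of it) and "uv" ([column, row] in pixels, amid what is visible of it).
The state is a dict: "t": time; "joints": joint angles; "qvel": joint speeds; "tau": joint torques, N m; "eef_pos": TCP position; "tcp_rot": TCP orientation; "ft_force": force on the tool from outside, world axes, zero at the start; "moment": the same for the moment, N m; "opening": opening from 0.0 (shut) to 1.0 (fully open); "grip_force": force on a finger pad.
Only numpy, scipy, OpenCV 4.12 (cv2) and the standard library are available. Lean on these libraries where they do the work, as an engineer would, in place of code of your own. Each camera call takes 0.05 s, during which the arm holds its last target. There are 200 camera calls.

## Working session

There is one attempt and no reset: what is moved stays moved. The work goes in short steps, Python scripts to look and compute and a tool call to move; the robot and the scene stay as the last step left them, time stands still between calls to the robot, and variables do not carry over. Pictures are saved under pics/ and viewed, at most 10 in all, crops included, and the job is handed in when it is done.

Besides the shell and the picture viewer there is one more tool, called after "Call:" as a command line: name --argument value ..., lists and objects as JSON in quotes. move_arm: Moves the arm, as the interface text tells. Its arguments: {"type":"object","properties":{"plan":{"type":"array","items":{"type":"array"}}},"required":["plan"]}

```bash
ls; mkdir -p pics; cat > h.py <<'E'
import numpy as np, cv2
from cell import readout, eyes, env
def ray(p,uv):
    K=np.array(p["K"]);E=np.array(p["extrinsics"]);d=np.array([(uv[0]-K[0,2])/K[0,0],(uv[1]-K[1,2])/K[1,1]])
    if p.get("fish"):
        r=np.hypot(*d); v=np.array([*(d/r*np.sin(r)),np.cos(r)])
    else: v=np.array([*d,1.])
    v=E[:3,:3]@(v*[1,-1,-1]); return E[:3,3],v/np.linalg.norm(v)
def atz(p,uv,z):
    o,v=ray(p,uv); return o+v*(z-o[2])/v[2]
def shot(n):
    p=eyes.read_camera(n); p["fish"]=(n=="wrist"); return p
def save(p,f): cv2.imwrite("pics/"+f,p["img"][:,:,::-1])
E
python3 - <<'E'
from h import *
print({k:v for k,v in readout.state().items() if k in("t","eef_pos","tcp_rot","opening")})
H=dict(first_tape=12,cue_timer=25,note_pad=14,usb_stick=14,call_key_top=45,labeller=33)
for n in("top","side"):
    p=shot(n);save(p,n+".png");print(n,[k for k in p],np.array(p["extrinsics"])[:3,3])
    for k,z in H.items():
        q={a:b for a,b in p.items() if a!="fish"}
        for d in eyes.cut_out(q,k)[:4]:
            print(k,round(d["score"],2),np.round(d["uv"]),d["mask"].sum(),np.round(atz(p,d["uv"],z)[:2]))
E
```

```text
pics
{'t': 0.0, 'eef_pos': array([ 236.89449977, -578.10595592,  214.07394206]), 'tcp_rot': array([-3.14050888e+00, -1.20342357e-04,  3.88839326e-01]), 'opening': 1.002139471322734}
top ['img', 'K', 'extrinsics', 'shot', 'fish'] [ 372.63821341   37.42245377 1352.90910075]
first_tape 0.86 [216. 143.] 781 [667. 139.]
cue_timer 0.66 [219. 172.] 569 [585. 127.]
note_pad 0.83 [300. 242.] 768 [395. -93.]
note_pad 0.72 [215. 146.] 898 [659. 141.]
usb_stick 0.77 [233. 236.] 208 [412.  90.]
labeller 0.62 [171. 266.] 1395 [332. 251.]
side ['img', 'K', 'extrinsics', 'shot', 'fish'] [ -99.8794698  -515.86687935  413.01497738]
first_tape 0.9 [275. 177.] 382 [662. 121.]
cue_timer 0.57 [247. 186.] 451 [547. 108.]
note_pad 0.61 [263. 251.] 1355 [376. -98.]
usb_stick 0.5 [208. 217.] 301 [392.  70.]
call_key_top 0.57 [235. 157.] 82 [629. 232.]
labeller 0.81 [147. 205.] 655 [317. 173.]
```

View pics/top.png

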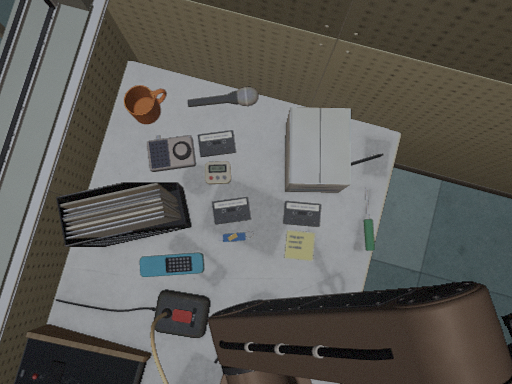

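View pics/side.png

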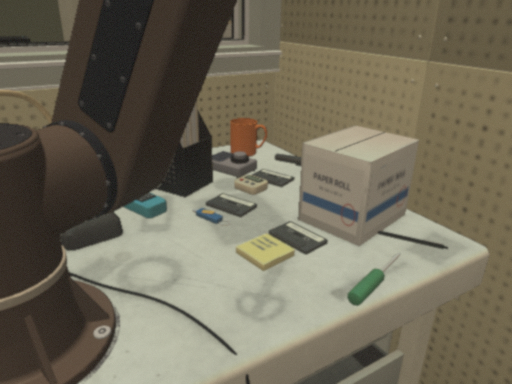

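The top view shows the talkback box at (172,152) with its round key at about (181,150). The first tape is at (216,143) with the timer at (219,172), the third at (232,210) with the stick at (233,237), and the second at (302,213) with the pad at (300,245). The file is at (60–190, 185–245) and the carton at (318,150). The side view agrees, though the talkback box there is partly behind the file.

```bash
python3 - <<'E'
from h import *
p=shot("top")
for n,uv,z in[("key",(181,150),55),("tape1",(216.5,143.5),12),("tape2",(302,213.5),12),("tape3",(231.5,210.5),12),("file1",(188,230),200),("file2",(182,185),270),("cartA",(286,190),170),("cartB",(290,110),170),("cartC",(350,190),170),("mug",(150,100),90)]: print(n,np.round(atz(p,uv,z)))
w=shot("wrist");save(w,"w0.png");print(np.round(w["extrinsics"],2),w["K"])
c=cv2.resize(p["img"][90:230,120:320],None,fx=4,fy=4,interpolation=cv2.INTER_CUBIC);cv2.imwrite("pics/tc.png",c[:,:,::-1])
E
```

```text
key [640. 228.  55.]
tape1 [667. 136.  12.]
tape2 [474. -99.  12.]
tape3 [481.  93.  12.]
file1 [420. 187. 200.]
file2 [517. 193. 270.]
cartA [519. -44. 170.]
cartB [717. -55. 170.]
cartC [ 519. -199.  170.]
mug [766. 306.  90.]
[[ 3.8000e-01  9.0000e-01  2.3000e-01  3.0109e+02]
 [-9.3000e-01  3.7000e-01  9.0000e-02 -5.5139e+02]
 [-0.0000e+00 -2.4000e-01  9.7000e-01  3.8479e+02]
 [ 0.0000e+00  0.0000e+00  0.0000e+00  1.0000e+00]] [[297.31863964   0.         257.91690753]
 [  0.         297.31863964 196.28924953]
 [  0.           0.           1.        ]]
```

View pics/tc.png

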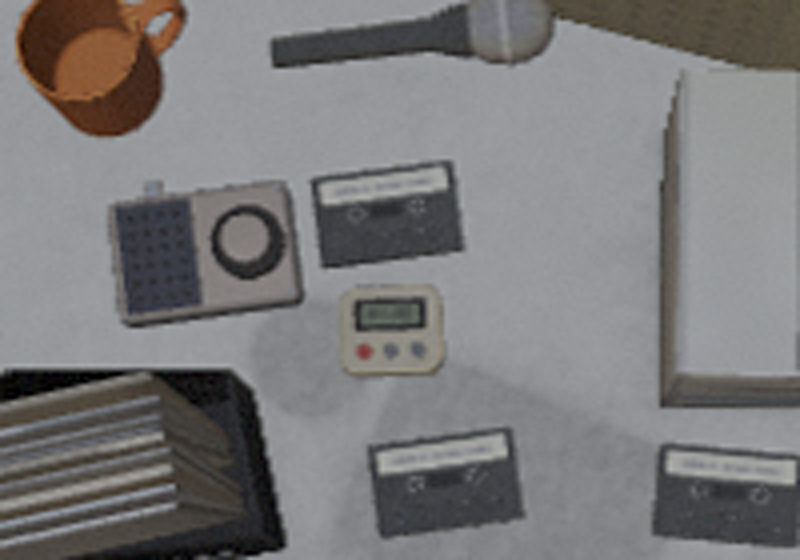

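The crop shows the key at top-image pixel (181.5,150.5) and the first tape at (217,143). I'll rise and head toward them with the fingers shut.

Call:
move_arm --plan '[[[0,0,4],[0.03,-0.01,-0.05],-1],[[0,0,8],[0.07,-0.03,-0.1],-1],[[0,0,13],[0.12,-0.05,-0.14],-1],[[0,0,18],[0.17,-0.08,-0.17],-1],[[0,0,22],[0.218,-0.103,-0.19],-1]]'

```text
t: 1.42
eef_pos: [396.6, -403.3, 403.9]
tcp_rot: [3.14, -0.001, 0.002]
ft_force: [0.8, -1.0, -0.8]
opening: 0.532
grip_force: 0.0
```

Call:
move_arm --plan '[[[0,0,0],[0.03,-0.05,0],-1],[[0,0,0],[0.055,-0.105,0],-1],[[0,0,0],[0.08,-0.16,0],-1],[[0,0,0],[0.105,-0.215,0],-1],[[0,0,0],[0.13,-0.27,0],-1]]'

```text
t: 2.05
eef_pos: [525.0, -132.2, 402.5]
tcp_rot: [3.141, -0.0, 0.005]
ft_force: [1.1, -1.0, 0.9]
opening: 0.029
grip_force: 0.0
```

```bash
python3 - <<'E'
from h import *
s=readout.state();print(s["eef_pos"],s["tcp_rot"],np.round(s["joints"],3),s["opening"])
w=shot("wrist");save(w,"w1.png")
for k,z in dict(first_tape=12,note_pad=14,call_key_top=45).items():
    for d in eyes.cut_out({a:b for a,b in w.items() if a!="fish"},k)[:4]: print(k,round(d["score"],2),np.round(d["uv"]),np.round(atz(w,d["uv"],z)[:2]))
E
```

```text
[ 524.98237254 -132.18313071  402.52753158] [ 3.14132282e+00 -4.56657433e-04  4.68617914e-03] [-0.369  0.232  1.463 -0.     1.447  1.197] 0.0288050373285463
first_tape 0.96 [127.  92.] [665. 130.]
first_tape 0.47 [145. 182.] [482.  97.]
note_pad 0.63 [236. 216.] [413. -89.]
call_key_top 0.62 [ 77. 104.] [651. 232.]
```

View pics/w1.png

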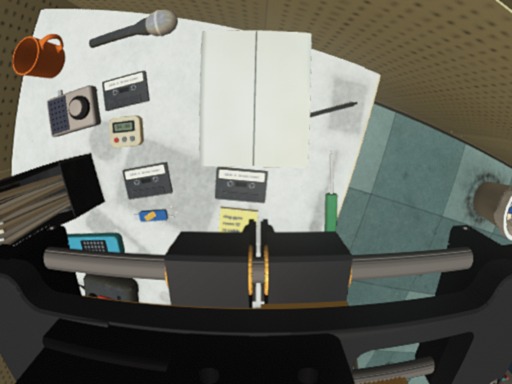

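The wrist view shows the key at about (79,106), the first tape at (126,90), the third at (148,180) and the second at (241,184), which agrees with the top view. I'll move on toward the key.

Call:
move_arm --plan '[[[0,0,0],[0.02,-0.05,0],-1],[[0,0,0],[0.04,-0.11,0],-1],[[0,0,0],[0.06,-0.17,0],-1],[[0,0,0],[0.075,-0.23,0],-1],[[0,0,0],[0.09,-0.29,0],-1]]'

```text
t: 2.88
eef_pos: [613.7, 156.3, 402.3]
tcp_rot: [3.141, -0.0, 0.003]
ft_force: [0.8, -0.6, 0.3]
opening: 0.008
grip_force: 0.0
```

```bash
python3 - <<'E'
from h import *
from scipy.optimize import least_squares
s=readout.state();print(s["eef_pos"],s["tcp_rot"],np.round(s["joints"],3))
P=[(np.array([-1.288,.491,1.559]),[236.948,-578.362,214.661]),(np.array([-.369,.232,1.463]),[524.98,-132.18,402.53]),(s["joints"][:3],s["eef_pos"])]
def f(a):
    L1,L2,H,off,D,g,r0=a;o=[]
    for q,p in P:
        x=np.cos(q[0])*p[0]+np.sin(q[0])*p[1];y=-np.sin(q[0])*p[0]+np.cos(q[0])*p[1];t=q[1]+q[2]
        o+=[r0+L1*np.sin(q[1])+L2*np.sin(t)-x,H+L1*np.cos(q[1])+L2*np.cos(t)-p[2],off-y]
    return o+[.01*r0]
r=least_squares(f,[600,500,0,66,0,0,0]);print("L1 L2 H-D off",np.round(r.x),r.cost)
w=shot("wrist");save(w,"w2.png")
for k,z in dict(first_tape=12,note_pad=14,call_key_top=45).items():
    for d in eyes.cut_out({a:b for a,b in w.items() if a!="fish"},k)[:4]: print(k,round(d["score"],2),np.round(d["uv"],1),np.round(atz(w,d["uv"],z)[:2]))
E
```

```text
[613.72490164 156.30393444 402.34667269] [ 3.14120598e+00 -2.22905162e-04  2.63802067e-03] [ 0.145  0.388  1.238 -0.     1.515  1.713]
L1 L2 H-D off [535. 413. -68.  66.   0.   0.   8.] 49.43069889455562
```

View pics/w2.png

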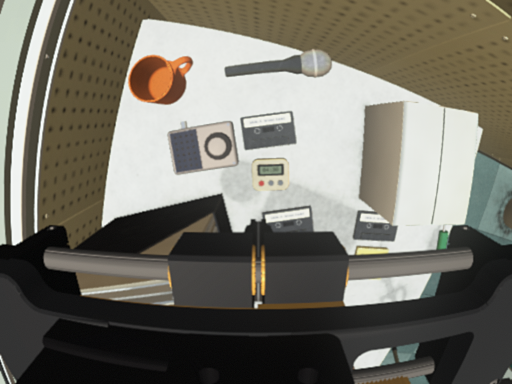

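The key shows at (218,146), tape 1 at (269,130), tape 2 at about (376,225), and the file's back edge at the lower left (100–225, 200–240). The forearm geometry clears the file.

```bash
python3 - <<'E'
from h import *
w=shot("wrist")
c=cv2.resize(w["img"][95:245,160:420],None,fx=3,fy=3,interpolation=cv2.INTER_CUBIC);cv2.imwrite("pics/w2c.png",c[:,:,::-1])
for n,uv,z in[("key",(218,146),55),("tape1",(269,130),12),("fileback",(220,197),270),("filebackL",(110,222),270),("fileback",(220,197),200)]: print(n,np.round(atz(w,uv,z)))
E
```

```text
key [643. 227.  55.]
tape1 [670. 137.  12.]
fileback [606. 197. 270.]
filebackL [575. 330. 270.]
fileback [588. 206. 200.]
```

View pics/w2c.png

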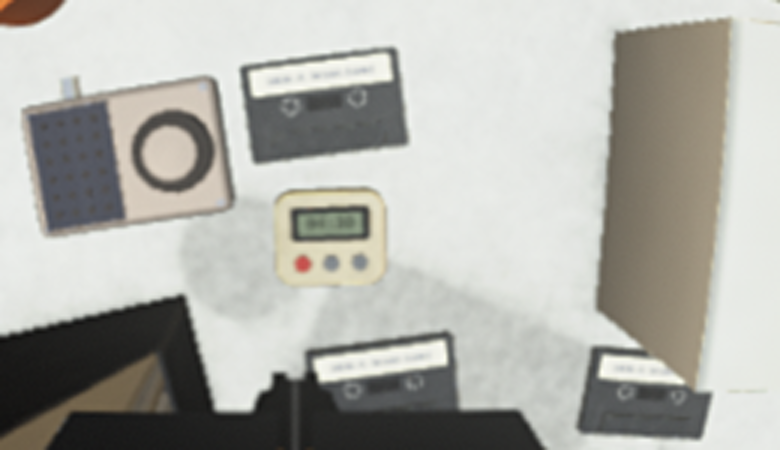

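```bash
python3 - <<'E'
from h import *
t=shot("top");w=shot("wrist")
def tri(a,b):
    R=[ray(t,a),ray(w,b)];A=sum(np.eye(3)-np.outer(v,v) for o,v in R);B=sum((np.eye(3)-np.outer(v,v))@o for o,v in R);x=np.linalg.solve(A,B)
    return np.round(x),[round(np.linalg.norm((np.eye(3)-np.outer(v,v))@(x-o)),1) for o,v in R]
print("key",tri((181.5,150.5),(217,145)),"tape1",tri((217.2,143.2),(268.3,130)),"file corner",tri((180.5,183),(221.5,194)))
print(atz(t,(181.5,150.5),55),atz(w,(217,145),55),atz(w,(268.3,130),12),atz(t,(217.2,143.2),12))
E
```

```text
key (array([643., 230.,  31.]), [np.float64(0.5), np.float64(0.5)]) tape1 (array([670., 136.,   2.]), [np.float64(0.7), np.float64(0.7)]) file corner (array([553., 226.,  40.]), [np.float64(3.1), np.float64(3.1)])
[638.20158463 226.2932521   55.        ] [644.79725766 227.49729155  55.        ] [669.69195373 136.67837393  12.        ] [667.78713912 134.23885918  12.        ]
```

Call:
move_arm --plan '[[[0,0,0],[0.014,-0.035,0.02],-1],[[0,0,0],[0.028,-0.07,0.06],-1],[[0,0,0],[0.028,-0.07,0.12],-1],[[0,0,0],[0.028,-0.07,0.17],-1],[[0,0,0],[0.028,-0.07,0.2],-1]]'

```text
t: 3.85
eef_pos: [640.3, 224.3, 200.0]
tcp_rot: [3.141, 0.002, 0.003]
ft_force: [0.1, 0.3, 0.2]
opening: 0.001
grip_force: 0.0
```

```bash
python3 - <<'E'
from h import *
w=shot("wrist");s=readout.state();print(s["eef_pos"],s["tcp_rot"],s["ft_force"])
c=cv2.resize(w["img"][40:240,150:370],None,fx=3,fy=3,interpolation=cv2.INTER_CUBIC);cv2.imwrite("pics/w3.png",c[:,:,::-1])
E=np.array(w["extrinsics"]);K=np.array(w["K"])
def proj(P):
    v=E[:3,:3].T@(np.array(P,float)-E[:3,3])*[1,-1,-1];th=np.arccos(v[2]/np.linalg.norm(v));return K[:2,2]+K[0,0]*th*v[:2]/np.hypot(*v[:2])
print("pred key",proj((642,227,55)),"tip",proj(s["eef_pos"]),"tape1",proj((669,136,12)))
for d in eyes.cut_out({a:b for a,b in w.items() if a!="fish"},"call_key_top"): print(d["score"],d["uv"],atz(w,d["uv"],45))
E
```

```text
[639.32761168 223.96910938 196.71679235] [3.13977188e+00 6.43389286e-03 2.67421970e-03] [-0.21105603 -0.35654558 -2.99246764]
pred key [256.66455587 185.70334209] tip [260.41603002 237.62562715] tape1 [330.70402847 157.35967492]
```

View pics/w3.png

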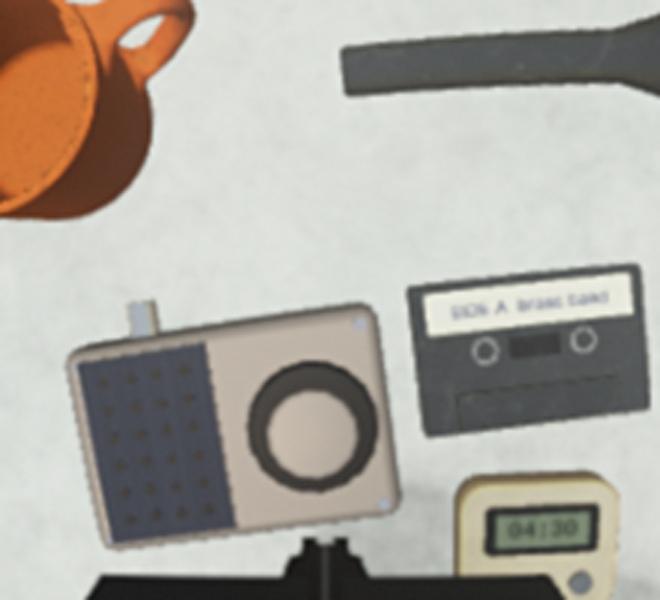

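The close-up shows the key top centred at crop (312,434), i.e. wrist pixel (254,184.7), about 2.5 px from the prediction.

```bash
python3 - <<'E'
from h import *
w=shot("wrist");s=readout.state();print(s["eef_pos"],s["tcp_rot"],s["ft_force"],s["qvel"].round(3))
print(atz(w,(254,184.7),55), atz(w,(150+529/3,40+350/3),12))
E
```

```text
[640.73472546 224.73817641 201.79382014] [3.14097189e+00 1.90842337e-03 3.02688589e-03] [-0.30242569 -0.74699205  0.45433204] [ 0.009 -0.034 -0.048 -0.     0.015  0.002]
[642.34395794 229.75150737  55.        ] [668.77504397 141.63561698  12.        ]
```

Call:
move_arm --plan '[[[0,0,0],[0.001,-0.004,0.03],-1],[[0,0,0],[0.001,-0.004,0.07],-1],[[0,0,0],[0.001,-0.004,0.1],-1],[[0,0,0],[0.001,-0.004,0.12],-1],[[0,0,0],[0.001,-0.004,0.125],-1]]'

```text
t: 4.62
eef_pos: [642.2, 229.9, 77.6]
tcp_rot: [-3.142, -0.0, 0.004]
ft_force: [0.1, -0.6, -0.3]
opening: 0.002
grip_force: 0.0
```

Call:
move_arm --plan '[[[0,0,0],[0,0,0.004],-1],[[0,0,0],[0,0,0.008],-1],[[0,0,0],[0,0,0.012],-1],[[0,0,0],[0,0,0.014],-1],[[0,0,0],[0,0,0.014],-1]]'

```text
t: 5.25
eef_pos: [641.7, 230.3, 63.2]
tcp_rot: [3.141, 0.0, 0.005]
ft_force: [-0.2, -0.3, -0.7]
opening: 0.003
grip_force: 0.0
```

Call:
move_arm --plan '[[[0,0,0],[0,0.001,0.004],-1],[[0,0,0],[0,0.001,0.007],-1],[[0,0,0],[0,0.001,0.01],-1],[[0,0,0],[0,0.001,0.012],-1],[[0,0,0],[0,0.001,0.012],-1]]'

```text
t: 5.88
eef_pos: [641.7, 229.2, 51.3]
tcp_rot: [3.141, 0.0, 0.005]
ft_force: [-1.6, -1.0, 3.2]
opening: 0.008
grip_force: 1.4
```

Call:
move_arm --plan '[[[0,0,0],[0,0,0.002],-1],[[0,0,0],[0,0,0.004],-1],[[0,0,0],[0,0,0.004],-1],[[0,0,0],[0,0,0.004],-1],[[0,0,0],[0,0,0.004],-1]]'

```text
t: 6.5
eef_pos: [641.8, 229.3, 49.1]
tcp_rot: [-3.142, -0.001, 0.005]
ft_force: [-6.0, -1.7, 18.1]
opening: 0.004
grip_force: 8.9
```

Bottomed at 18 N. Releasing.

Call:
move_arm --plan '[[[0,0,0],[0,0,-0.01],-1],[[0,0,0],[0,0,-0.025],-1],[[0,0,0],[0,0,-0.05],-1],[[0,0,0],[0.008,0.03,-0.065],-1],[[0,0,0],[0.012,0.05,-0.065],-1]]'

```text
t: 7.12
eef_pos: [654.8, 178.6, 113.7]
tcp_rot: [-3.141, -0.003, 0.005]
ft_force: [-0.1, -0.4, 0.4]
opening: 0.004
grip_force: 0.0
```

```bash
python3 - <<'E'
from h import *
for i in range(4): w=shot("wrist")
s=readout.state();print(s["eef_pos"],s["tcp_rot"],s["ft_force"])
q={a:b for a,b in w.items() if a!="fish"}
for d in eyes.cut_out(q,"first_tape"): 
  r=cv2.minAreaRect(np.argwhere(d["mask"])[:,::-1].astype(np.float32));print(d["score"],d["uv"],atz(w,d["uv"],12),r,atz(w,r[0],12))
E
```

```text
[653.63541183 179.12970538 111.4757034 ] [3.14148004e+00 1.29973942e-03 3.82188522e-03] [-1.09113314 -0.14124952 -0.74832607]
0.9 [299.7, 178.4] [672.54721486 141.10815315  12.        ] ((300.423095703125, 179.38462829589844), (68.5912094116211, 108.65442657470703), 82.87498474121094) [671.62145557 140.39792951  12.        ]
```

Call:
move_arm --plan '[[[0,0,0],[0.01,0.02,0],-1],[[0,0,0],[0.017,0.039,0.015],-1],[[0,0,0],[0.017,0.039,0.035],-1],[[0,0,0],[0.017,0.039,0.055],-1],[[0,0,0],[0.017,0.039,0.066],-1]]'

```text
t: 8.0
eef_pos: [670.3, 140.7, 44.0]
tcp_rot: [3.141, 0.002, 0.005]
ft_force: [-0.4, -0.1, -0.4]
opening: 0.006
grip_force: 0.0
```

Call:
move_arm --plan '[[[0,0,0],[0,0,0],-1],[[0,0,0],[0,0,0],-1],[[0,0,0],[0,0,0],-1],[[0,0,0],[0,0,0],-1],[[0,0,0],[0,0,0],-1]]'

```text
t: 8.62
eef_pos: [671.3, 140.4, 46.6]
tcp_rot: [3.142, -0.0, 0.005]
ft_force: [0.0, 0.4, 0.1]
opening: 0.005
grip_force: 0.0
```

Call:
move_arm --plan '[[[0,0,0],[0,0,0],-1],[[0,0,0],[0,0,0],-1],[[0,0,0],[0,0,0],-1],[[0,0,0],[0,0,0],-1],[[0,0,0],[0,0,0],-1]]'

```text
t: 9.25
eef_pos: [671.2, 140.4, 46.3]
tcp_rot: [3.141, -0.0, 0.005]
ft_force: [-0.2, -0.1, -0.3]
opening: 0.004
grip_force: 0.0
```

Call:
move_arm --plan '[[[0,0,0],[0,0,0],-1],[[0,0,0],[0,0,0],-1],[[0,0,0],[0,0,0],-1],[[0,0,0],[0,0,0],-1],[[0,0,0],[0,0,0],-1]]'

```text
t: 9.88
eef_pos: [671.1, 140.4, 46.3]
tcp_rot: [3.141, 0.0, 0.005]
ft_force: [-1.1, 0.1, 0.5]
opening: 0.005
grip_force: 0.0
```

Call:
move_arm --plan '[[[0,0,0],[0,0,0],-1],[[0,0,0],[0,0,0],-1],[[0,0,0],[0,0,0],-1],[[0,0,0],[0,0,0],-1],[[0,0,0],[0,0,0],-1]]'

```text
t: 10.5
eef_pos: [671.2, 140.4, 46.3]
tcp_rot: [3.141, -0.0, 0.005]
ft_force: [0.3, 0.2, 0.6]
opening: 0.005
grip_force: 0.0
```

Call:
move_arm --plan '[[[0,0,0],[0,0,0],-1],[[0,0,0],[0,0,0],-1],[[0,0,0],[0,0,0],-1],[[0,0,0],[0,0,0],-1],[[0,0,0],[0,0,0],-1]]'

```text
t: 11.12
eef_pos: [671.2, 140.4, 46.3]
tcp_rot: [3.142, -0.0, 0.005]
ft_force: [-0.0, 0.6, 0.0]
opening: 0.003
grip_force: 0.0
```

First tape held still for about 3 s. Now up and over toward the second one.

Call:
move_arm --plan '[[[0,0,0],[0,0,-0.04],-1],[[0,0,0],[0,0,-0.1],-1],[[0,0,0],[-0.01,0.01,-0.16],-1],[[0,0,0],[-0.03,0.03,-0.21],-1],[[0,0,0],[-0.06,0.06,-0.24],-1]]'

```text
t: 11.75
eef_pos: [611.3, 80.0, 288.8]
tcp_rot: [3.142, -0.003, 0.006]
ft_force: [-0.6, -0.8, 0.4]
opening: 0.002
grip_force: 0.0
```

Call:
move_arm --plan '[[[0,0,0],[-0.035,0.04,0],-1],[[0,0,0],[-0.075,0.08,0],-1],[[0,0,0],[-0.115,0.12,0],-1],[[0,0,0],[-0.15,0.16,0],-1],[[0,0,0],[-0.17,0.18,0],-1]]'

```text
t: 12.38
eef_pos: [440.7, -102.0, 286.6]
tcp_rot: [3.141, -0.001, 0.003]
ft_force: [0.4, -0.3, 0.0]
opening: 0.006
grip_force: 0.0
```

```bash
python3 - <<'E'
from h import *
for i in range(4): w=shot("wrist")
s=readout.state();print(s["eef_pos"],s["tcp_rot"],s["ft_force"])
q={a:b for a,b in w.items() if a!="fish"}
for d in eyes.cut_out(q,"second_tape"): 
  r=cv2.minAreaRect(np.argwhere(d["mask"])[:,::-1].astype(np.float32));print(d["score"],d["uv"],atz(w,d["uv"],12),r,atz(w,r[0],12))
save(w,"w4.png")
E
```

```text
[ 442.50620245 -100.77470491  286.61949081] [ 3.14134754e+00 -8.20031662e-04  3.67191803e-03] [ 0.27575868 -0.58457273  0.65362635]
0.74 [255.6, 148.2] [473.90608498 -96.13590388  12.        ] ((255.78659057617188, 147.4207305908203), (66.81108093261719, 43.730892181396484), 6.34019136428833) [475.08045499 -96.4135252   12.        ]
0.45 [251.7, 200.8] [392.57978385 -90.14480667  12.        ] ((251.67820739746094, 202.21783447265625), (49.751861572265625, 48.8563232421875), 5.710593223571777) [390.3043921 -90.1037637  12.       ]
```

View pics/w4.png

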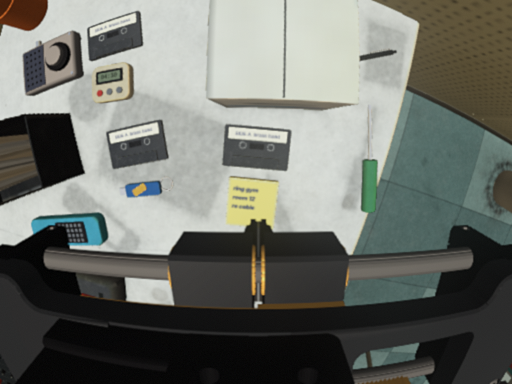

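The second tape is at (257,147), the pad at (252,201), and the carton's front top edge is at row ~100–104.

```bash
python3 - <<'E'
from h import *
w=shot("wrist")
for uv in((208,98),(285,101),(358,101)): print(atz(w,uv,170).round())
for uv in((209,105),(285,107),(356,107)): print("bottom?",atz(w,uv,0).round())
print(atz(w,(257,147),12).round())
E
```

```text
[537. -51. 170.]
[ 534. -124.  170.]
[ 538. -197.  170.]
bottom? [541. -24.   0.]
bottom? [ 538. -139.    0.]
bottom? [ 543. -252.    0.]
[477. -97.  12.]
```

Call:
move_arm --plan '[[[0,4,0],[0.012,-0.002,0.03],-1],[[0,8,0],[0.025,-0.004,0.07],-1],[[0,8,0],[0.032,-0.004,0.11],-1],[[0,8,0],[0.032,-0.004,0.14],-1],[[0,8,0],[0.032,-0.004,0.15],-1]]'

```text
t: 13.3
eef_pos: [474.3, -95.6, 134.7]
tcp_rot: [-3.141, -0.137, 0.006]
ft_force: [1.0, 0.0, 0.6]
opening: 0.002
grip_force: 0.0
```

Call:
move_arm --plan '[[[0,0,0],[-0.003,0.001,0.02],-1],[[0,0,0],[-0.006,0.001,0.045],-1],[[0,0,0],[-0.009,0.001,0.065],-1],[[0,0,0],[-0.011,0.001,0.08],-1],[[0,0,0],[-0.012,0.001,0.086],-1]]'

```text
t: 13.92
eef_pos: [474.9, -97.2, 49.3]
tcp_rot: [-3.142, -0.14, 0.005]
ft_force: [-0.2, 0.4, -0.3]
opening: 0.003
grip_force: 0.0
```

Call:
move_arm --plan '[[[0,0,0],[0,0,0],-1],[[0,0,0],[0,0,0],-1],[[0,0,0],[0,0,0],-1],[[0,0,0],[0,0,0],-1],[[0,0,0],[0,0,0],-1]]'

```text
t: 14.55
eef_pos: [474.4, -97.6, 49.6]
tcp_rot: [3.141, -0.14, 0.005]
ft_force: [0.4, 0.0, -0.2]
opening: 0.003
grip_force: 0.0
```

Call:
move_arm --plan '[[[0,0,0],[0,0,0],-1],[[0,0,0],[0,0,0],-1],[[0,0,0],[0,0,0],-1],[[0,0,0],[0,0,0],-1],[[0,0,0],[0,0,0],-1]]'

```text
t: 15.18
eef_pos: [474.4, -97.5, 49.5]
tcp_rot: [3.142, -0.14, 0.005]
ft_force: [0.1, 0.1, -0.2]
opening: 0.006
grip_force: 0.0
```

Call:
move_arm --plan '[[[0,0,0],[0,0,0],-1],[[0,0,0],[0,0,0],-1],[[0,0,0],[0,0,0],-1],[[0,0,0],[0,0,0],-1],[[0,0,0],[0,0,0],-1]]'

```text
t: 15.8
eef_pos: [474.4, -97.5, 49.5]
tcp_rot: [3.141, -0.14, 0.005]
ft_force: [-0.2, 0.6, -0.9]
opening: 0.004
grip_force: 0.0
```

Call:
move_arm --plan '[[[0,0,0],[0,0,0],-1],[[0,0,0],[0,0,0],-1],[[0,0,0],[0,0,0],-1],[[0,0,0],[0,0,0],-1],[[0,0,0],[0,0,0],-1]]'

```text
t: 16.42
eef_pos: [474.4, -97.5, 49.5]
tcp_rot: [3.141, -0.14, 0.005]
ft_force: [-0.1, -0.2, 0.7]
opening: 0.004
grip_force: 0.0
```

Call:
move_arm --plan '[[[0,0,0],[0,0,0],-1],[[0,0,0],[0,0,0],-1],[[0,0,0],[0,0,0],-1],[[0,0,0],[0,0,0],-1],[[0,0,0],[0,0,0],-1]]'

```text
t: 17.05
eef_pos: [474.4, -97.5, 49.5]
tcp_rot: [3.141, -0.14, 0.005]
ft_force: [0.2, -0.2, -0.3]
opening: 0.006
grip_force: 0.0
```

```bash
python3 -c "
from cell import env
print(env.job_done())"
```

```text
the job is handed in; nothing more can be done
None
```

I pressed the call key to its stop (about 18 N) and let it up, then pointed for about 3 s at the cassette by the timer and then at the one by the note pad. The arm stayed on that one, the wrist showed no contact other than on the key, and the job was handed in after about 17 s; the verdict was not shown.

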